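# Snap the lid on the leftovers

## Robot

A 6-joint arm with a two-finger parallel gripper is mounted at the origin on the work surface. World frame = base frame: x ahead of the robot, y to its left, z up, the work surface at z = 0. Lengths are in m, angles in rad, forces in N, time in s.
With the tool pointing down it reaches from about 0.375 to 0.9 m from the base axis. Payload 3.1 kg.
Tool frame: the origin (TCP) lies on the front face of the gripper's body, between the roots of the fingers; the fingertips stand 73 mm ahead of it and the grasp point (between the pads) lies 54 mm ahead of it (manip.tips_ahead is the distance from the TCP to the fingertips, in m); z points along the fingers, y is the line along which they close (so a half turn about z gives the same grasp; the last joint's range is limited). The gripper opens to 85 mm and grips with 20 to 120 N. Pads are 22 mm wide; open, the fingers measure 114 mm over their backs; the gripper's body (76 mm by 85 mm) begins 54 mm behind the grasp point. The pads swing forward as they close: fully open they stand 13 mm farther back than shut.
Start: joints at [-0.178, 0.527, 1.433, -0, 1.181, -0.178], TCP at [0.625, 0, 0.304] pointing down, gripper open.
Joint ranges: [-3.08, 3.08], [-0.75, 2.2], [0.22, 2.44], [-1.43, 4.57], [0, 2.65], [-2.85, 2.85]. Speed limits (rad/s): [2.79, 2.79, 3.14, 3.14, 3.14, 3.14].

## Interface

Orientations are given as a unit quaternion [x, y, z, w].
In Python, from station import sense, eyes, workorder, manip gives the robot as it stands.
- The arm moves only by the shell command python3 -m inch 'ROWS' [OPENING] [FORCE]. ROWS is JSON, a list of rows, each an object of numbers: "dx", "dy", "dz": the shift along the tool's x, y, z in cm; "wx", "wy", "wz": the turn, a rotation vector about the tool's x, y, z in degrees. In form: [{"dx": .., "dy": .., "dz": .., "wx": .., "wy": .., "wz": ..}, ...]. A call has 1 to 10 rows; each row shifts and turns the commanded pose from where the row before left it, along the tool's axes as they then stand; what a row does not reach is not made up. A row lasts 1/8 s, in which the tool goes at most 62.5 mm and 10.7 degrees, less where a joint would pass 70% of its speed; a pose out of reach is approached as far as the arm can. A call with a gripper value outside its range is refused whole. OPENING is the opening, from 0 (shut) to 1 (fully open), set as the call begins (- or left out, the last holds). The fingers move at their own pace and stop on an object; FORCE is the grip in N (left out, the last holds). Time passes only in rows, so rows that do not move let the fingers close. It gives the time, the measured TCP pose, the force, the opening and the grip force at its end, in the units of the state.
- sense(): the state, without advancing time (a new reading comes with each control period).
- eyes.snapshot(name): name is "scene" or "side" or "wrist"; returns the picture (480x640x3 uint8, red, green, blue); there is no depth.
- eyes.camera_params(name): a dict with "fx", "fy", "cx", "cy" (pixels), "D" ([k1, k2, p1, p2, k3] as OpenCV has them; the pictures are not rectified), "rvec" (rotation vector, rad) and "tvec" (3), from world to camera coordinates, as OpenCV has them. Camera axes: x right, y down, z forward; pixel columns grow to the right and rows downward; lengths in m; the calibration is good to about 2 mm. A picture is of the moment at which its call begins: read the wrist's pose just before it. camera_params takes no time and is no camera call; for the wrist camera it gives the pose at the moment of the call.
- workorder.sign_off(): hands the job in; it is judged then, once.
The state is a dict: "t": time; "q": joint angles; "qd": joint speeds; "tau": joint torques, N m; "tcp_pos": TCP position; "tool_rot": TCP orientation; "force": force on the tool from outside, world axes, zero at the start; "ft_torque": the same for the moment, N m; "finger_gap": opening from 0.0 (shut) to 1.0 (fully open); "gripper_force": force on a finger pad.
Only numpy, scipy, OpenCV 4.12 (cv2) and the standard library are available. Lean on these libraries where they do the work, as an engineer would, in place of code of your own. Each camera call takes 0.05 s, during which the arm holds its last target. There are 200 camera calls.

## Task

One of the two glass dishes on the lower tier of the bamboo stand has the three braised quail eggs in it; the other is empty. Pick up by its grip tab whichever of the two snap lids on the counter fits the dish with the eggs, set it level on that dish and press it down until it clicks home all round, with its flange on the rim. Keep pressing firmly after the click, with about 10 N, and finish like that, still holding the lid and pushing it down without letting go; leave the other lid, the empty dish, the bowl and dishes on the upper tier, the spoon and the bottle where they stand.

Things in the scene. Friction and masses are not known exactly. Their poses are not given: they have to be found in the camera images.
- dish_small: The small clear glass dish: round, 72 mm across over the rolled bead of its rim, 59 mm across inside, 48 mm high, floor 5 mm thick, 0.20 kg, loose. Stands on the lower tier of the stand, left or right; either dish may be the one with the eggs. Origin: centre of its underside (50 mm above the counter), z up.
- dish_large: The large clear glass dish: round, 96 mm across over the rolled bead of its rim, 83 mm across inside, 48 mm high, floor 5 mm thick, 0.34 kg, loose. Stands on the lower tier of the stand, left or right; either dish may be the one with the eggs. Origin: centre of its underside (50 mm above the counter), z up.
- dish_small_rim (a point): Centre of the small dish's mouth, level with the top of its rim (48 mm above the dish's origin).
- dish_large_rim (a point): Centre of the large dish's mouth, level with the top of its rim (48 mm above the dish's origin).
- lid_small: Small snap lid, white polypropylene, right way up on the counter: round flange 77 mm wide, 3 mm thick; four springy clips, 80 mm over all; below, a plug 16 mm deep on which it rests, 48 mm wide at its foot, tapering out to 56 mm 7 mm up. About 45 g. Fits only the small dish, in any yaw. Origin: centre of the plug's foot, z up. Flange underside 16 mm, top 19 mm, tab top 37 mm above it.
- lid_large: Large snap lid, white polypropylene, right way up on the counter: round flange 101 mm wide, 3 mm thick; four springy clips, 104 mm over all; below, a plug 16 mm deep on which it rests, 72 mm wide at its foot, tapering out to 80 mm 7 mm up. About 65 g. Fits only the large dish, in any yaw. Origin: centre of the plug's foot, z up. Flange underside 16 mm, top 19 mm, tab top 37 mm above it.
- lid_small_seal (a point): Centre of the small lid's flange underside; level with the rim's top when home. Going on, the tapered plug finds the mouth and centres the lid; the clips meet the rim bead when the flange is about 9 mm above the rim, resistance peaks at 6 to 10 N near 7 mm, then drops away by 4 mm as they snap under the bead (click), and the flange lands hard on the rim.
- lid_small_tab (a point): Middle of the small lid's upright grip tab (30 mm above the lid's origin, 11 mm above the flange). The tab is 40 mm long, 12 mm wide, 18 mm above the flange, in the middle of the lid; it runs along the lid's own x axis, so fingers close on it along the lid's y.
- lid_large_seal (a point): Centre of the large lid's flange underside; level with the rim's top when home. Going on, the tapered plug finds the mouth and centres the lid; the clips meet the rim bead when the flange is about 9 mm above the rim, resistance peaks at 6 to 10 N near 7 mm, then drops away by 4 mm as they snap under the bead (click), and the flange lands hard on the rim.
- lid_large_tab (a point): Middle of the large lid's upright grip tab (30 mm above the lid's origin, 11 mm above the flange). The tab is 40 mm long, 12 mm wide, 18 mm above the flange, in the middle of the lid; it runs along the lid's own x axis, so fingers close on it along the lid's y.
- egg0_mid (a point): Centre of one of three brown braised quail eggs, 26 mm long, 20 mm thick, loose together in one of the two lower-tier dishes; they stay well below the lid.
- egg1_mid (a point): Centre of one of three brown braised quail eggs, 26 mm long, 20 mm thick, loose together in one of the two lower-tier dishes; they stay well below the lid.
- egg2_mid (a point): Centre of one of three brown braised quail eggs, 26 mm long, 20 mm thick, loose together in one of the two lower-tier dishes; they stay well below the lid.
- bowl: Matte black ceramic bowl, 108 mm across, 50 mm high, on the stand's upper tier. Leave alone.
- side_wide: Wide open glass dish, 104 mm across, 34 mm high, on the upper tier, empty. Leave alone.
- side_tiny: Small open glass dish, 72 mm across, 40 mm high, on the upper tier, empty. Leave alone.
- spoon: Steel serving spoon, 190 mm long, lying on the counter between the lids, pointing roughly away from the robot. Origin under its middle. Leave alone.
- bottle: Amber sauce bottle, 54 mm across, 150 mm high, standing on the counter left of the stand. Leave alone.
- stand: Bamboo stand with two tiers in steps, fixed. Lower tier in front (towards the robot), 120 mm deep, 460 mm wide, top 50 mm above the counter; upper tier behind it, 120 mm deep, top 105 mm up, its front edge 64 mm behind the middle of the lower tier. Origin on the counter, 62 mm behind the middle of the lower tier; x points to the back, y along the tiers.
Things that resemble listed ones, but are neither listed nor needed, are in the scene too. Leave any orange or turquoise look-alike of the lid_large alone. What is shaped like the lid_small but purple is not meant.

How it is judged:
By the outcome, as a careful person would: the job done as asked, in the order asked, and still so for the second after the job is handed in, while the arm keeps its last pose, push and grip.
It also fails if it takes over 61 s, if anything falls off the work surface, if the arm or the gripper's body presses on something with over 40 N, if the wrist force passes 120 N, or if a joint passes its speed limit or range.

## Working session

There is one attempt and no reset: what is moved stays moved. The work goes in short steps, Python scripts to look and compute and a shell command to move; the robot and the scene stay as the last step left them, time stands still between calls to the robot, and variables do not carry over. Pictures are saved under pics/ and viewed, at most 10 in all, crops included, and the job is handed in when it is done.

```bash
mkdir -p pics
python3 - <<'E'
from station import sense, eyes
import cv2
s=sense();print(s['t'],s['tcp_pos'],s['tool_rot'],s['force'],s['finger_gap'])
for n in ['scene','side','wrist']:
    cv2.imwrite(f'pics/{n}0.png',eyes.snapshot(n)[:,:,::-1]);print(n,eyes.camera_params(n))
E
```

```text
0.0 [6.24442000e-01 1.44362041e-04 3.02930491e-01] [ 7.07093057e-01  7.07119657e-01 -6.27236118e-04 -8.97320435e-04] [-0.07821463 -0.25685826 -0.16647241] 0.99605065243912
scene {'fx': 596.017935477555, 'fy': 596.017935477555, 'cx': 315.7690578779741, 'cy': 240.86631424882663, 'D': array([0.06946088, 0.        , 0.        , 0.        , 0.        ]), 'rvec': array([ 2.25025683,  1.0674802 , -0.36092084]), 'tvec': array([-0.40054035, -0.23431216,  1.48883947])}
side {'fx': 460.8869790716434, 'fy': 460.8869790716434, 'cx': 319.11223719644505, 'cy': 237.66640463134584, 'D': array([-0.09508364,  0.        ,  0.        ,  0.        ,  0.        ]), 'rvec': array([ 2.36591834, -0.13807391,  0.05960336]), 'tvec': array([-0.52899414,  0.17788864,  1.02667639])}
wrist {'fx': 361.7908572275162, 'fy': 361.7908572275162, 'cx': 319.4420620112434, 'cy': 238.3477577260089, 'D': array([-0.01874371,  0.        ,  0.        ,  0.        ,  0.        ]), 'rvec': array([-2.84271099e+00, -1.25455900e-03,  3.17421658e-03]), 'tvec': array([-0.62440296, -0.0395282 ,  0.37919197])}
```

View pics/scene0.png

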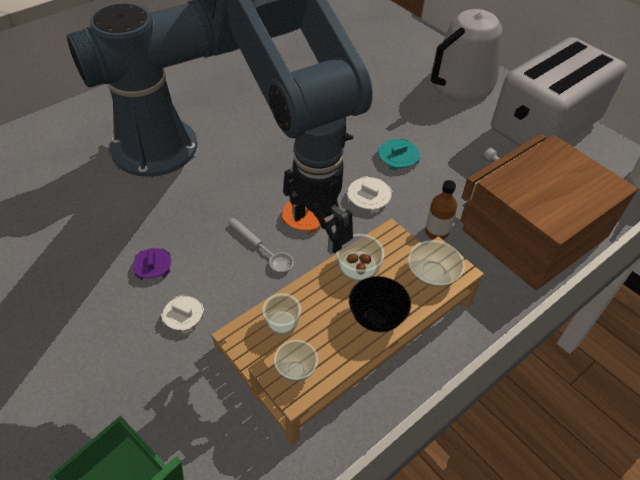

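View pics/side0.png

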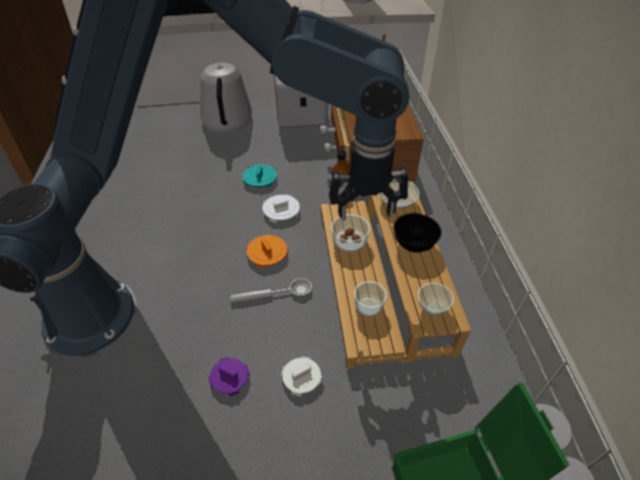

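Candidates, by scene-image pixel: 
- **Lids:** white (370,194), white (183,314), orange (303,215), turquoise (399,153) and purple (152,263).
- **Dishes:** eggs at (359,258), empty at (282,314).

The egg dish looks like the large one, so the lid I want is the white one at (370,194), which is (281,208) in the side view. I'll check both in close crops.

Run:
```python
import cv2,numpy as np
a=cv2.imread('pics/scene0.png');b=cv2.imread('pics/side0.png')
A=cv2.resize(a[170:290,325:405],None,fx=5,fy=5,interpolation=cv2.INTER_CUBIC)
B=cv2.resize(b[180:260,250:330+50],None,fx=3,fy=5,interpolation=cv2.INTER_CUBIC)
B=cv2.copyMakeBorder(B,0,200,0,0,cv2.BORDER_CONSTANT)
cv2.imwrite('pics/crop0.png',np.hstack([A,B]));print(A.shape,B.shape)
```

```text
(600, 400, 3) (600, 390, 3)
```

View pics/crop0.png

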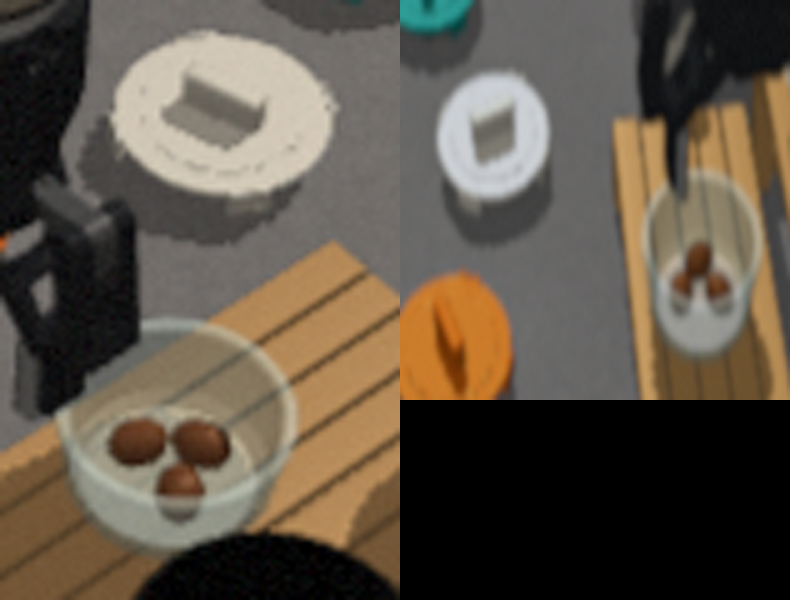

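View pics/wrist0.png

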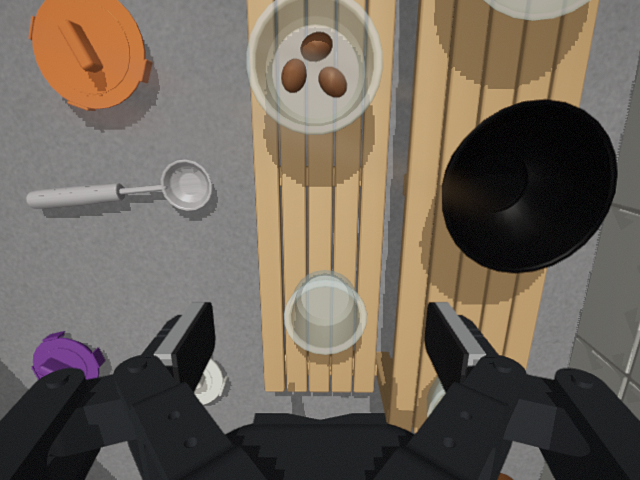

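The left-hand dish, wrist (314,64) and scene (360,253), holds the eggs. Its rim is clearly larger than that of the empty dish at wrist (325,312). The plain white large lid is at scene (370,193), with its tab top running from about (362,184) to (378,190). I'll locate both by intersecting with planes at the known heights.

```bash
cat > h.py <<'E'
import cv2,numpy as np
from station import eyes,sense
def ray(P,uv,z):
    K=np.array([[P['fx'],0,P['cx']],[0,P['fy'],P['cy']],[0,0,1]])
    p=cv2.undistortPoints(np.array([[uv]],float),K,np.array(P['D'])).ravel()
    R=cv2.Rodrigues(np.array(P['rvec']))[0];c=-R.T@np.array(P['tvec']);d=R.T@np.array([*p,1])
    return (c+d*(z-c[2])/d[2]).round(4)
def proj(P,X):
    K=np.array([[P['fx'],0,P['cx']],[0,P['fy'],P['cy']],[0,0,1]])
    return cv2.projectPoints(np.array(X,float).reshape(-1,3),np.array(P['rvec']),np.array(P['tvec']),K,np.array(P['D']))[0].reshape(-1,2)
E
python3 - <<'E'
from h import *
S,D,W=[eyes.camera_params(n) for n in('scene','side','wrist')]
print('lid',ray(S,(369.8,192.6),.019),ray(D,(281,207),.019))
print('L R',ray(S,(325+113/5,170+113/5),.019),ray(S,(325+333/5,170+113/5),.019))
print('tab S',ray(S,(362.5,184),.037),ray(S,(378,190.2),.037))
print('tab D',ray(D,(274,203),.037),ray(D,(287.7,199.6),.037))
print('dish S',ray(S,(360.4,253),.098),'side',ray(D,(250+301/3,180+232/5),.098),'W',ray(W,(314,64),.098))
print('W LR',ray(W,(247,64),.098),ray(W,(382,64),.098), ray(W,(314,133),.098))
print('empty LR',ray(W,(285,314),.098),ray(W,(366,314),.098))
print('tool R\n',__import__('scipy.spatial.transform',fromlist=['x']).Rotation.from_quat(sense()['tool_rot']).as_matrix().round(3))
E
```

```text
lid [0.4636 0.2976 0.019 ] [0.4628 0.2955 0.019 ]
L R [0.4316 0.2577 0.019 ] [0.4951 0.3368 0.019 ]
tab S [0.4449 0.2901 0.037 ] [0.4815 0.3042 0.037 ]
tab D [0.4448 0.2937 0.037 ] [0.4825 0.3033 0.037 ]
dish S [0.6234 0.1152 0.098 ] side [0.621  0.1196 0.098 ] W [0.6208 0.1162 0.098 ]
W LR [0.5742 0.1163 0.098 ] [0.668  0.1163 0.098 ] [0.6206 0.0701 0.098 ]
empty LR [ 0.5954 -0.0777  0.098 ] [ 0.6642 -0.0776  0.098 ]
tool R
 [[ 0.     1.    -0.002]
 [ 1.    -0.     0.   ]
 [ 0.    -0.002 -1.   ]]
```

Both measurements agree: 
- **Lid:** at about (0.463, 0.297), tab yaw about 18°. 
- **Egg dish:** 94 mm wide, so the large one, at about (0.621, 0.117). 

I'll move above the lid at a safe height and turn 72°.

```bash
python3 -m inch '[{"dx":3.7,"dy":-2.0},{"dx":3.7,"dy":-2.0},{"dx":3.7,"dy":-2.0},{"dx":3.7,"dy":-2.0},{"dx":3.7,"dy":-2.0},{"dx":3.7,"dy":-2.0},{"dx":3.7,"dy":-2.0},{"dx":3.7,"dy":-2.0}]' 0.7 && python3 -m inch '[{"wz":9},{"wz":9},{"wz":9},{"wz":9},{"wz":9},{"wz":9},{"wz":9},{"wz":9},{"dz":3},{"dz":3}]'
python3 - <<'E'
from h import *
from scipy.spatial.transform import Rotation as R
s=sense();P=eyes.camera_params('wrist');im=eyes.snapshot('wrist')[:,:,::-1]
cv2.imwrite('pics/w1.png',im)
print(s['t'],s['tcp_pos'],R.from_quat(s['tool_rot']).as_matrix().round(3),s['q'],s['finger_gap'])
print(proj(P,[[.463,.297,.019],[.463,.297,.037]]))
E
```

```text
invalid input at $[0]: expected keys dx, dy, dz, wx, wy, wz
```

```bash
python3 -m inch '[{"dx":3.7,"dy":-2.0,"dz":0,"wx":0,"wy":0,"wz":0},{"dx":3.7,"dy":-2.0,"dz":0,"wx":0,"wy":0,"wz":0},{"dx":3.7,"dy":-2.0,"dz":0,"wx":0,"wy":0,"wz":0},{"dx":3.7,"dy":-2.0,"dz":0,"wx":0,"wy":0,"wz":0},{"dx":3.7,"dy":-2.0,"dz":0,"wx":0,"wy":0,"wz":0},{"dx":3.7,"dy":-2.0,"dz":0,"wx":0,"wy":0,"wz":0},{"dx":3.7,"dy":-2.0,"dz":0,"wx":0,"wy":0,"wz":0},{"dx":3.7,"dy":-2.0,"dz":0,"wx":0,"wy":0,"wz":0}]' 0.7 && python3 -m inch '[{"dx":0,"dy":0,"dz":0,"wx":0,"wy":0,"wz":9},{"dx":0,"dy":0,"dz":0,"wx":0,"wy":0,"wz":9},{"dx":0,"dy":0,"dz":0,"wx":0,"wy":0,"wz":9},{"dx":0,"dy":0,"dz":0,"wx":0,"wy":0,"wz":9},{"dx":0,"dy":0,"dz":0,"wx":0,"wy":0,"wz":9},{"dx":0,"dy":0,"dz":0,"wx":0,"wy":0,"wz":9},{"dx":0,"dy":0,"dz":0,"wx":0,"wy":0,"wz":9},{"dx":0,"dy":0,"dz":0,"wx":0,"wy":0,"wz":9},{"dx":0,"dy":0,"dz":3,"wx":0,"wy":0,"wz":0},{"dx":0,"dy":0,"dz":3,"wx":0,"wy":0,"wz":0}]'
python3 - <<'E'
from h import *
from scipy.spatial.transform import Rotation as R
s=sense();P=eyes.camera_params('wrist');im=eyes.snapshot('wrist')[:,:,::-1]
cv2.imwrite('pics/w1.png',im)
print(s['t'],s['tcp_pos'],R.from_quat(s['tool_rot']).as_matrix().round(3),s['q'],s['finger_gap'])
print(proj(P,[[.463,.297,.019],[.463,.297,.037]]))
E
```

```text
t: 1.15
tcp_pos: [0.4641, 0.2971, 0.3037]
tool_rot: [0.707, 0.707, -0.0, -0.0]
force: [0.1, 0.2, 1.0]
finger_gap: 0.7
gripper_force: 0.0
t: 2.4
tcp_pos: [0.4651, 0.2961, 0.2435]
tool_rot: [0.988, 0.156, 0.001, -0.0]
force: [-0.1, -0.2, 0.3]
finger_gap: 0.702
gripper_force: 0.0
2.4 [0.4650717  0.29608496 0.243472  ] [[ 0.951  0.309  0.001]
 [ 0.309 -0.951  0.   ]
 [ 0.001 -0.    -1.   ]] [ 3.64215804e-01  5.09328781e-01  1.67964575e+00 -1.91054918e-05
  9.51512396e-01  1.62079970e+00] 0.7019655331675508
[[316.21477899 222.99989849]
 [316.02753133 228.76085063]]
```

View pics/w1.png

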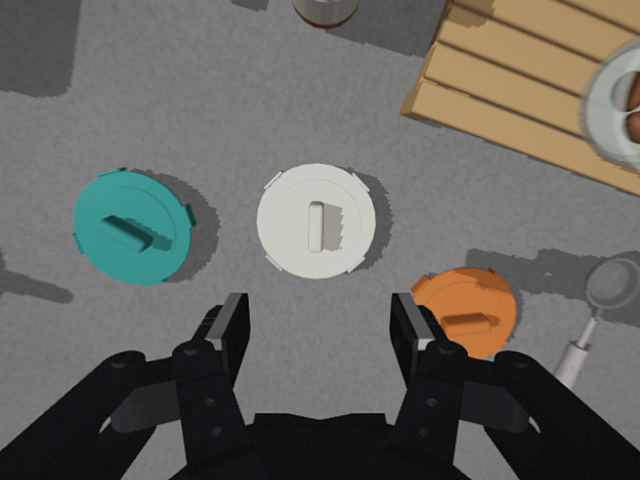

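The white lid's flange is centred at (316,221) and its tab runs vertically from (317,202) to (316,252), in line with the tool's x. Next I'll work out the offset for the grasp.

Run:
```python
from h import *
from scipy.spatial.transform import Rotation as R
from station import manip
s=sense();P=eyes.camera_params('wrist');M=R.from_quat(s['tool_rot']).as_matrix()
for uv,z in (((316.5,221.5),.019),((316.3,227),.037),((316.5,202.5),.037),((316,252),.037)):
    p=ray(P,uv,z);print(p,'tool cm',(M.T@(p-s['tcp_pos'])*100).round(2))
print(manip.tips_ahead() if callable(manip.tips_ahead) else manip.tips_ahead)
```

```text
[0.4614 0.2958 0.019 ] tool cm [ 0.04 -0.12 22.05]
[0.4617 0.296  0.037 ] tool cm [ 0.06 -0.13 20.25]
[0.4802 0.3018 0.037 ] tool cm [ 2.   -0.11 20.23]
[0.442  0.2898 0.037 ] tool cm [-2.01 -0.15 20.26]
0.0726
```

```bash
python3 -m inch '[{"dx":0,"dy":-0.1,"dz":3,"wx":0,"wy":0,"wz":0},{"dx":0,"dy":0,"dz":3,"wx":0,"wy":0,"wz":0},{"dx":0,"dy":0,"dz":3,"wx":0,"wy":0,"wz":0},{"dx":0,"dy":0,"dz":2,"wx":0,"wy":0,"wz":0},{"dx":0,"dy":0,"dz":0,"wx":0,"wy":0,"wz":0},{"dx":0,"dy":0,"dz":0,"wx":0,"wy":0,"wz":0}]'
python3 - <<'E'
from h import *
from scipy.spatial.transform import Rotation as R
s=sense();P=eyes.camera_params('wrist');im=eyes.snapshot('wrist')[:,:,::-1]
cv2.imwrite('pics/w2.png',im)
print(s['tcp_pos'],R.from_quat(s['tool_rot']).as_matrix().round(3)[:,2],s['force'])
M=R.from_quat(s['tool_rot']).as_matrix()
for o in (2,0,-2): print(proj(P,s['tcp_pos']+M@np.array([o/100,0,s['tcp_pos'][2]-.037])))
E
```

```text
t: 3.2
tcp_pos: [0.4652, 0.2972, 0.1347]
tool_rot: [0.988, 0.156, 0.001, -0.0]
force: [0.7, 0.9, 0.0]
finger_gap: 0.704
gripper_force: 0.0
[0.46519198 0.2972166  0.13471093] [ 0.001  0.    -1.   ] [0.73160491 0.90815211 0.04158412]
[[317.04759937 245.6564135 ]]
[[317.10502269 283.41891069]]
[[317.1596568  318.75974692]]
```

View pics/w2.png

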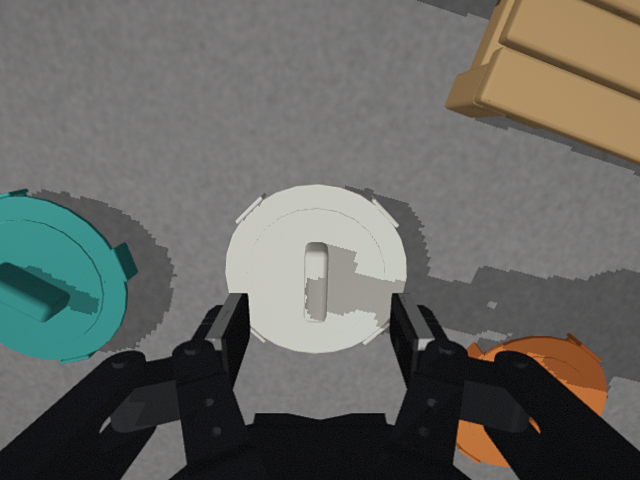

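The tab spans (316,243) to (315,321), right where the grasp is predicted at (317,246) to (317,319). I'll descend and close.

```bash
python3 -m inch '[{"dx":0,"dy":0,"dz":2,"wx":0,"wy":0,"wz":0},{"dx":0,"dy":0,"dz":1.9,"wx":0,"wy":0,"wz":0},{"dx":0,"dy":0,"dz":0,"wx":0,"wy":0,"wz":0},{"dx":0,"dy":0,"dz":0,"wx":0,"wy":0,"wz":0}]' && python3 -m inch '[{"dx":0,"dy":0,"dz":0,"wx":0,"wy":0,"wz":0},{"dx":0,"dy":0,"dz":0,"wx":0,"wy":0,"wz":0},{"dx":0,"dy":0,"dz":0,"wx":0,"wy":0,"wz":0},{"dx":0,"dy":0,"dz":0,"wx":0,"wy":0,"wz":0},{"dx":0,"dy":0,"dz":0,"wx":0,"wy":0,"wz":0},{"dx":0,"dy":0,"dz":0,"wx":0,"wy":0,"wz":0},{"dx":0,"dy":0,"dz":0,"wx":0,"wy":0,"wz":0},{"dx":0,"dy":0,"dz":0,"wx":0,"wy":0,"wz":0}]' 0 80
```

```text
t: 3.75
tcp_pos: [0.4653, 0.2973, 0.096]
tool_rot: [0.988, 0.156, 0.001, -0.0]
force: [0.7, -1.3, -0.2]
finger_gap: 0.699
gripper_force: 0.0
t: 4.75
tcp_pos: [0.4649, 0.2971, 0.0956]
tool_rot: [0.988, 0.156, 0.0, -0.0]
force: [-0.1, -0.1, 4.9]
finger_gap: 0.12
gripper_force: 80.0
```

Gripped; TCP is about 79.6 mm above the lid's seal plane. I'll lift, travel part of the way and look again at the dish.

```bash
python3 -m inch '[{"dx":0,"dy":0,"dz":-1,"wx":0,"wy":0,"wz":0},{"dx":0,"dy":0,"dz":-3,"wx":0,"wy":0,"wz":0},{"dx":0,"dy":0,"dz":-4,"wx":0,"wy":0,"wz":0},{"dx":0,"dy":0,"dz":-4,"wx":0,"wy":0,"wz":0},{"dx":0,"dy":0,"dz":-3,"wx":0,"wy":0,"wz":0}]' && python3 -m inch '[{"dx":0.5,"dy":3,"dz":0,"wx":0,"wy":0,"wz":0},{"dx":0.5,"dy":3,"dz":0,"wx":0,"wy":0,"wz":0},{"dx":0.5,"dy":3,"dz":0,"wx":0,"wy":0,"wz":0},{"dx":0.5,"dy":3,"dz":0,"wx":0,"wy":0,"wz":0},{"dx":0,"dy":3,"dz":0,"wx":0,"wy":0,"wz":0},{"dx":0,"dy":0,"dz":0,"wx":0,"wy":0,"wz":0},{"dx":0,"dy":0,"dz":0,"wx":0,"wy":0,"wz":0},{"dx":0,"dy":0,"dz":0,"wx":0,"wy":0,"wz":0}]'
python3 - <<'E'
from h import *
import pickle
s=sense();P=eyes.camera_params('wrist');im=eyes.snapshot('wrist')[:,:,::-1]
cv2.imwrite('pics/w3.png',im);pickle.dump((s,P),open('w3.pkl','wb'))
E
```

```text
t: 5.38
tcp_pos: [0.4647, 0.297, 0.2469]
tool_rot: [0.988, 0.157, 0.001, -0.0]
force: [-0.0, 0.5, -0.5]
finger_gap: 0.116
gripper_force: 79.3
t: 6.38
tcp_pos: [0.5295, 0.1613, 0.2449]
tool_rot: [0.988, 0.157, -0.0, -0.0]
force: [0.4, -0.7, -0.8]
finger_gap: 0.117
gripper_force: 79.3
```

View pics/w3.png

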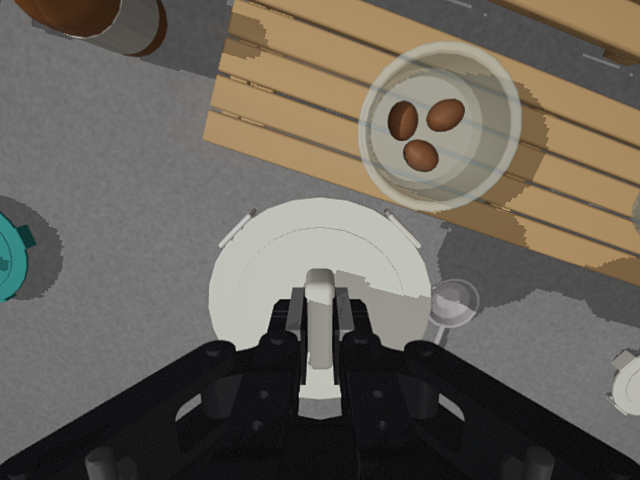

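The lid is held level in the fingers. The egg dish's rim runs from about x 359 to 522 and y 41 to 214, centred at (440,127). I'll fit a circle to it.

Run:
```python
from h import *
import pickle
from scipy.optimize import least_squares
from scipy.spatial.transform import Rotation as R
s,P=pickle.load(open('w3.pkl','rb'));M=R.from_quat(s['tool_rot']).as_matrix()
uv=[(359,133),(522,120),(447,41),(432,213)]
p=np.array([ray(P,u,.095) for u in uv])
r=least_squares(lambda v:np.hypot(p[:,0]-v[0],p[:,1]-v[1])-v[2],[.62,.116,.048]);print(r.x,r.fun)
pp=proj(P,[[r.x[0]+r.x[2]*np.cos(a),r.x[1]+r.x[2]*np.sin(a),.095] for a in np.linspace(0,6.28,90)])
im=cv2.imread('pics/w3.png');cv2.polylines(im,[pp.astype(int)],True,(0,0,255),1)
cv2.imwrite('pics/w3c.png',cv2.resize(im[20:240,330:550],None,fx=2.5,fy=2.5))
d=np.array([r.x[0],r.x[1],s['tcp_pos'][2]])-s['tcp_pos'];print(s['tcp_pos'],'tool cm',(M.T@d*100).round(2),M[:,2])
# held lid flange centre in tool frame from visible edge: left/right columns
for u in((209,293),(432,293),(320,198)):
    print((M.T@(ray(P,u,s['tcp_pos'][2]-.0766)-s['tcp_pos'])*100).round(2))
```

```text
[0.62040172 0.11560634 0.04786311] [-0.00037078 -0.0003638   0.0003929   0.00034167]
[0.52946205 0.16133976 0.24493417] tool cm [ 7.23  7.17 -0.01] [-4.64010035e-04  1.86273147e-04 -9.99999875e-01]
[ 0.48 -4.79  7.66]
[0.48 5.12 7.66]
[4.75 0.14 7.66]
```

View pics/w3c.png

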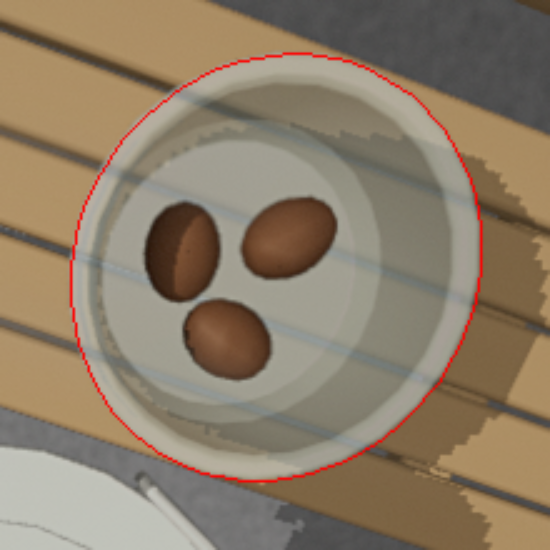

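The circle fits the rim very well: centre (0.620, 0.116), radius 47.9 mm. The held lid's measured offset shares the camera bias, so I'll go dx 7.25, dy 7.05 and then descend.

```bash
python3 -m inch '[{"dx":2.4,"dy":2.4,"dz":0,"wx":0,"wy":0,"wz":0},{"dx":2.4,"dy":2.4,"dz":0,"wx":0,"wy":0,"wz":0},{"dx":2.45,"dy":2.25,"dz":0,"wx":0,"wy":0,"wz":0},{"dx":0,"dy":0,"dz":0,"wx":0,"wy":0,"wz":0},{"dx":0,"dy":0,"dz":2,"wx":0,"wy":0,"wz":0},{"dx":0,"dy":0,"dz":2,"wx":0,"wy":0,"wz":0},{"dx":0,"dy":0,"dz":0,"wx":0,"wy":0,"wz":0},{"dx":0,"dy":0,"dz":0,"wx":0,"wy":0,"wz":0}]' && python3 -m inch '[{"dx":0,"dy":0,"dz":0.5,"wx":0,"wy":0,"wz":0},{"dx":0,"dy":0,"dz":0.5,"wx":0,"wy":0,"wz":0},{"dx":0,"dy":0,"dz":0.3,"wx":0,"wy":0,"wz":0},{"dx":0,"dy":0,"dz":0,"wx":0,"wy":0,"wz":0},{"dx":0,"dy":0,"dz":0,"wx":0,"wy":0,"wz":0}]'
python3 - <<'E'
from h import *
for n in('scene','side'): cv2.imwrite(f'pics/{n}4.png',eyes.snapshot(n)[:,:,::-1])
a=cv2.imread('pics/scene4.png')[190:300,300:430];b=cv2.imread('pics/side4.png')[165:275,290:420]
cv2.imwrite('pics/c4.png',cv2.resize(np.hstack([a,b]),None,fx=3,fy=3,interpolation=cv2.INTER_CUBIC))
s=sense();print(s['tcp_pos'],s['force'])
E
```

```text
t: 7.42
tcp_pos: [0.6205, 0.1165, 0.2055]
tool_rot: [0.988, 0.157, 0.0, -0.0]
force: [0.1, -0.1, -1.1]
finger_gap: 0.119
gripper_force: 79.3
t: 8.05
tcp_pos: [0.6208, 0.1158, 0.1919]
tool_rot: [0.988, 0.156, 0.0, 0.0]
force: [0.3, -0.1, -1.3]
finger_gap: 0.115
gripper_force: 79.3
[0.62089354 0.11582465 0.1920544 ] [-0.25661204  0.20700134 -1.16732845]
```

View pics/c4.png

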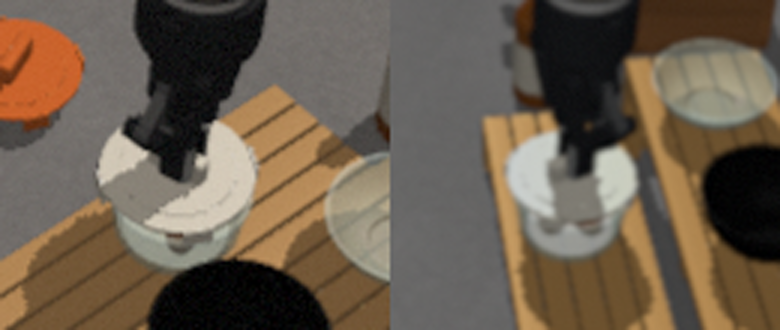

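Both views show the lid level and centred over the egg dish, with no side force and the plug just inside the mouth. I'll press in small steps.

```bash
python3 -m inch '[{"dx":0,"dy":0,"dz":0.3,"wx":0,"wy":0,"wz":0},{"dx":0,"dy":0,"dz":0.2,"wx":0,"wy":0,"wz":0},{"dx":0,"dy":0,"dz":0,"wx":0,"wy":0,"wz":0}]' ; python3 -m inch '[{"dx":0,"dy":0,"dz":0.2,"wx":0,"wy":0,"wz":0},{"dx":0,"dy":0,"dz":0,"wx":0,"wy":0,"wz":0}]';  python3 -m inch '[{"dx":0,"dy":0,"dz":0.2,"wx":0,"wy":0,"wz":0},{"dx":0,"dy":0,"dz":0,"wx":0,"wy":0,"wz":0}]'
```

```text
t: 8.52
tcp_pos: [0.6209, 0.116, 0.1871]
tool_rot: [0.988, 0.156, 0.0, -0.0]
force: [-0.6, 0.5, 0.7]
finger_gap: 0.117
gripper_force: 79.5
t: 8.78
tcp_pos: [0.6216, 0.1162, 0.1862]
tool_rot: [0.988, 0.156, 0.001, -0.0]
force: [0.1, 0.7, 5.5]
finger_gap: 0.12
gripper_force: 80.1
t: 9.02
tcp_pos: [0.6222, 0.117, 0.1846]
tool_rot: [0.988, 0.156, 0.003, -0.001]
force: [-0.4, 4.3, 5.3]
finger_gap: 0.119
gripper_force: 80.1
```

There's a 4 N side force in +y and the TCP has been pulled about 1 mm that way, so I'll ease the command towards it before pressing on.

```bash
python3 -m inch '[{"dx":0.1,"dy":-0.1,"dz":0,"wx":0,"wy":0,"wz":0},{"dx":0,"dy":0,"dz":0,"wx":0,"wy":0,"wz":0}]'; python3 -c "
from station import sense
s=sense();print(s['ft_torque'])"; python3 -m inch '[{"dx":0,"dy":0,"dz":0.15,"wx":0,"wy":0,"wz":0},{"dx":0,"dy":0,"dz":0,"wx":0,"wy":0,"wz":0}]'; python3 -c "
from station import sense
s=sense();print(s['ft_torque'])"
```

```text
t: 9.28
tcp_pos: [0.6224, 0.1177, 0.184]
tool_rot: [0.988, 0.156, 0.002, -0.0]
force: [1.3, 1.7, 4.6]
finger_gap: 0.114
gripper_force: 80.0
[ 0.44040855 -0.12117992  0.00962651]
t: 9.52
tcp_pos: [0.62, 0.1167, 0.1798]
tool_rot: [0.988, 0.157, -0.002, 0.0]
force: [-0.1, -0.1, -4.9]
finger_gap: 0.114
gripper_force: 78.9
[ 0.04652132 -0.01423514  0.05763336]
```

It clicked: the force dropped and the moments vanished. Now I'll seat the flange and build up to about 10 N.

```bash
python3 -m inch '[{"dx":0,"dy":0,"dz":0.15,"wx":0,"wy":0,"wz":0},{"dx":0,"dy":0,"dz":0,"wx":0,"wy":0,"wz":0},{"dx":0,"dy":0,"dz":0,"wx":0,"wy":0,"wz":0}]';  python3 -m inch '[{"dx":0,"dy":0,"dz":0.1,"wx":0,"wy":0,"wz":0},{"dx":0,"dy":0,"dz":0,"wx":0,"wy":0,"wz":0},{"dx":0,"dy":0,"dz":0,"wx":0,"wy":0,"wz":0}]'; python3 -m inch '[{"dx":0,"dy":0,"dz":0.1,"wx":0,"wy":0,"wz":0},{"dx":0,"dy":0,"dz":0,"wx":0,"wy":0,"wz":0},{"dx":0,"dy":0,"dz":0,"wx":0,"wy":0,"wz":0}]'; python3 -c "
from station import sense
s=sense();print(s['ft_torque'])"
```

```text
t: 9.9
tcp_pos: [0.621, 0.1169, 0.1796]
tool_rot: [0.988, 0.156, -0.001, -0.0]
force: [-1.2, -0.4, -2.5]
finger_gap: 0.116
gripper_force: 79.0
t: 10.28
tcp_pos: [0.6214, 0.1171, 0.1789]
tool_rot: [0.988, 0.156, -0.0, 0.0]
force: [-1.4, 0.8, -2.6]
finger_gap: 0.115
gripper_force: 79.0
t: 10.65
tcp_pos: [0.6214, 0.1171, 0.178]
tool_rot: [0.988, 0.156, -0.0, 0.0]
force: [-2.0, -1.1, -1.7]
finger_gap: 0.115
gripper_force: 79.2
[-0.18899182  0.28492523  0.04416646]
```

```bash
python3 -m inch '[{"dx":0,"dy":0,"dz":0.1,"wx":0,"wy":0,"wz":0},{"dx":0,"dy":0,"dz":0,"wx":0,"wy":0,"wz":0},{"dx":0,"dy":0,"dz":0,"wx":0,"wy":0,"wz":0}]';  python3 -m inch '[{"dx":0,"dy":0,"dz":0.1,"wx":0,"wy":0,"wz":0},{"dx":0,"dy":0,"dz":0,"wx":0,"wy":0,"wz":0},{"dx":0,"dy":0,"dz":0,"wx":0,"wy":0,"wz":0}]';  python3 -c "
from station import sense
s=sense();print(s['ft_torque'])"
```

```text
t: 11.02
tcp_pos: [0.6214, 0.1171, 0.1777]
tool_rot: [0.988, 0.156, 0.0, 0.0]
force: [-3.4, -1.9, 5.1]
finger_gap: 0.118
gripper_force: 80.1
t: 11.4
tcp_pos: [0.6214, 0.1171, 0.1776]
tool_rot: [0.988, 0.157, 0.0, 0.0]
force: [-4.5, -1.4, 10.2]
finger_gap: 0.114
gripper_force: 80.9
[-0.15416274  0.91296791  0.00892954]
```

Home: TCP z is 177.6 mm, exactly as predicted, at 10 N. I'll relieve the side load and check the force holds.

```bash
python3 -m inch '[{"dx":-0.1,"dy":0,"dz":0,"wx":0,"wy":0,"wz":0},{"dx":0,"dy":0,"dz":0,"wx":0,"wy":0,"wz":0},{"dx":0,"dy":0,"dz":0,"wx":0,"wy":0,"wz":0},{"dx":0,"dy":0,"dz":0,"wx":0,"wy":0,"wz":0},{"dx":0,"dy":0,"dz":0,"wx":0,"wy":0,"wz":0}]'
python3 - <<'E'
from h import *
for n in('scene','side'): cv2.imwrite(f'pics/{n}5.png',eyes.snapshot(n)[:,:,::-1])
a=cv2.imread('pics/scene5.png')[190:300,300:430];b=cv2.imread('pics/side5.png')[165:275,290:420]
cv2.imwrite('pics/c5.png',cv2.resize(np.hstack([a,b]),None,fx=3,fy=3,interpolation=cv2.INTER_CUBIC))
s=sense();print(s['tcp_pos'],s['force'],s['ft_torque'])
E
```

```text
t: 12.02
tcp_pos: [0.6212, 0.117, 0.1776]
tool_rot: [0.988, 0.156, 0.001, 0.0]
force: [-3.5, -0.6, 9.2]
finger_gap: 0.114
gripper_force: 80.6
[0.62122163 0.11704721 0.17760229] [-2.9341955  -0.8995254   8.72302634] [-0.02024667  0.64932324 -0.06453534]
```

View pics/c5.png

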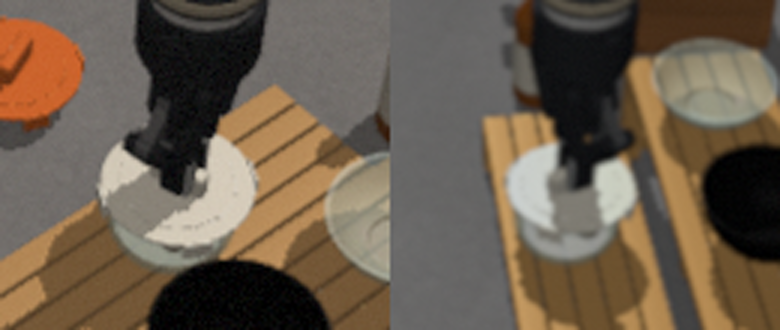

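The lid sits level and flush on the rim in both views. One last small trim: more relief in x and a touch more push.

```bash
python3 -m inch '[{"dx":-0.1,"dy":0,"dz":0.02,"wx":0,"wy":0,"wz":0},{"dx":0,"dy":0,"dz":0,"wx":0,"wy":0,"wz":0},{"dx":0,"dy":0,"dz":0,"wx":0,"wy":0,"wz":0},{"dx":0,"dy":0,"dz":0,"wx":0,"wy":0,"wz":0},{"dx":0,"dy":0,"dz":0,"wx":0,"wy":0,"wz":0},{"dx":0,"dy":0,"dz":0,"wx":0,"wy":0,"wz":0},{"dx":0,"dy":0,"dz":0,"wx":0,"wy":0,"wz":0},{"dx":0,"dy":0,"dz":0,"wx":0,"wy":0,"wz":0}]'
```

```text
t: 13.12
tcp_pos: [0.6211, 0.117, 0.1776]
tool_rot: [0.988, 0.156, 0.002, -0.0]
force: [-1.6, 0.8, 8.1]
finger_gap: 0.116
gripper_force: 80.5
```

```bash
python3 -m inch '[{"dx":0,"dy":0,"dz":0.04,"wx":0,"wy":0,"wz":0},{"dx":0,"dy":0,"dz":0,"wx":0,"wy":0,"wz":0},{"dx":0,"dy":0,"dz":0,"wx":0,"wy":0,"wz":0},{"dx":0,"dy":0,"dz":0,"wx":0,"wy":0,"wz":0}]'; python3 -m inch '[{"dx":0,"dy":0,"dz":0,"wx":0,"wy":0,"wz":0},{"dx":0,"dy":0,"dz":0,"wx":0,"wy":0,"wz":0},{"dx":0,"dy":0,"dz":0,"wx":0,"wy":0,"wz":0},{"dx":0,"dy":0,"dz":0,"wx":0,"wy":0,"wz":0}]'
```

```text
t: 13.62
tcp_pos: [0.6211, 0.117, 0.1776]
tool_rot: [0.988, 0.156, 0.002, -0.0]
force: [-2.0, 0.4, 10.1]
finger_gap: 0.115
gripper_force: 80.8
t: 14.12
tcp_pos: [0.6211, 0.117, 0.1776]
tool_rot: [0.988, 0.156, 0.003, -0.0]
force: [-2.4, 0.2, 10.2]
finger_gap: 0.113
gripper_force: 80.8
```

Steady at 10 N, so I'm handing it in.

```bash
python3 -c "
from station import workorder
print(workorder.sign_off())"
```

```text
the job is handed in; nothing more can be done
None
```

The large white lid is snapped home on the large dish with the eggs, still gripped and pressed down with a steady 10 N; the job was handed in at about 14 s, and no verdict came back.

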